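# Line up the blue culture dishes against the tray fence

### The arm

A 7-joint arm with a two-finger parallel gripper is mounted at the origin on the work surface. World frame = base frame: x ahead of the robot, y to its left, z up, the work surface at z = 0. Lengths are in m, angles in rad, forces in N, time in s.
With the tool pointing down it reaches from about 0.425 to 0.925 m from the base axis. Payload 6.8 kg.
Tool frame: the origin (TCP) lies at the very end of the fingers, on their centre line; the grasp point (between the pads) lies 19 mm behind it; z points along the fingers, y is the line along which they close (so a half turn about z gives the same grasp; the last joint's range is limited). The gripper opens to 88 mm and grips with 3 to 60 N. Pads are 20 mm wide; open, the fingers measure 115 mm over their backs; the gripper's body (75 mm by 178 mm) begins 61 mm behind the grasp point.
Start: joints at [1.113, 0.477, 0.022, 1.555, -0.011, 1.109, -0.083], TCP at [0.231, -0.634, 0.223] pointing down, gripper open.
Joint ranges: [-2.96, 2.96], [-0.34, 2.1], [-1.41, 1.46], [0.24, 2.44], [-1.37, 4.51], [0.17, 1.92], [-2.96, 2.96]. Speed limits (rad/s): [2.39, 2.39, 3.14, 3.14, 3.14, 3.14, 3.14].

### API

Orientations are given as a 3x3 rotation matrix whose columns are the frame's x, y, z axes.
In Python, from workcell import * gives the robot as it stands. The module is installed in compiled form; this text tells all that it offers.
- The arm moves only by the tool drive_tool, never from a script. Its argument "deltas" is one flat list of numbers, 5 for each row, row after row: the shift along the tool's x, y, z in cm, then the turn about the tool's z in degrees, then the finger opening in cm, from 0 to 8.78. A call has 1 to 10 rows; each row is the pose to reach, as a shift and turn from the pose commanded when the call began, along the tool's axes at that moment; what a row does not reach only later rows make up. A row lasts 1/10 s, in which the tool goes at most 50 mm and 8.59 degrees, less where a joint would pass 70% of its speed; a pose out of reach is approached as far as the arm can. A call with a gripper value outside its range is refused whole. The fingers move at their own pace and stop on an object; the grip force is fixed at half the most. Time passes only in rows, so rows that repeat a pose let the fingers close. It gives the time, the measured TCP pose, the force, the opening and the grip force at its end, in the units of the state.
- read_state(): the state, without advancing time (a new reading comes with each control period).
- capture(name): name is "scene" or "top" or "wrist"; returns (picture, depth): 400x640x3 uint8, red, green, blue; 400x640 float32, m along the optical axis (not along the pixel's ray), 0 where there is no reading.
- get_calibration(name): a dict with "fov_y" (degrees; the focal length in pixels is half the picture's height over the tangent of half this angle, whatever the lens; pixels are square), "cx", "cy" (the principal point, pixels), "k1" (the pictures are not rectified: a ray, as slopes to the right and down, at radius r is drawn at 1 + k1 r^2 times it, then the intrinsics apply), "R" (3x3) and "t" (3): a world point X has camera coordinates R X + t. Camera axes: x right, y down, z forward; pixel columns grow to the right and rows downward; lengths in m; the calibration is good to about 2 mm. A picture is of the moment at which its call begins: read the wrist's pose just before it. get_calibration takes no time and is no camera call; for the wrist camera it gives the pose at the moment of the call.
- sign_off(): hands the job in; it is judged then, once.
The state is a dict: "t": time; "q": joint angles; "joint_vel": joint speeds; "joint_torque": joint torques, N m; "tool_pos": TCP position; "tool_rot": TCP orientation; "ft_force": force on the tool from outside, world axes, zero at the start; "wrist_torque": the same for the moment, N m; "width": opening from 0.0 (shut) to 1.0 (fully open); "gripper_force": force on a finger pad.
Only numpy, scipy, OpenCV 4.12 (cv2) and the standard library are available. Lean on these libraries where they do the work, as an engineer would, in place of code of your own. Each camera call takes 0.05 s, during which the arm holds its last target. There are 200 camera calls.

### The job

Pick up the blue-lidded culture dish that stands on the bench among the other dishes and set it down flat on the free middle of the tilting tray, between the two blue dishes already there. Then lift the tray by its blue bar so that the tray tilts and all three dishes slide against the blue fence in a single row, lower the tray gently until it lies fully flat again, and let go.

Things in the scene. Friction and masses are not known exactly. Their poses are not given: they have to be found in the camera images.
- dish_c_mid (a point): Blue-lidded round culture dish, lying flat on the bench to the right (-y) of the tray, next to a green-lidded and a yellow-lidded dish of the same size. 38 mm across (lid), 14 mm high, about 25 g. The point is its centre, 7 mm above its underside; z is up out of the lid. Which of the three bench places it has varies.
- dish_a_mid (a point): Blue-lidded dish of the same size, lying flat on the left (+y) part of the tray floor, 70 to 115 mm from the fence and 60 to 80 mm left of the tray's midline; the strip between it and the other one is free. The point is its centre, 7 mm above its underside.
- dish_b_mid (a point): Blue-lidded dish of the same size, lying flat on the right (-y) part of the tray floor, 70 to 115 mm from the fence and 60 to 80 mm right of the tray's midline. The point is its centre, 7 mm above its underside.
- fence (a point): On the tilting tray: middle of the blue fence's foot, inner face, at floor level (45 mm above the bench when flat). Turns with the tray: x from the bar side to the fence (away from the robot, within 20 degrees), y along it, z up. The slick floor reaches 151 mm in -x, 110 mm either way in y. Walls above floor: sides 10, fence 18, lip on bar side 5 mm. A dish touching the fence has its centre at x = -19 mm.
- bar (a point): Middle of the tray's blue handle: a round bar 12 mm thick, 120 mm long, along the tray's y, 65 mm out from its robot-side edge, free underneath, joined to the tray by an arm at each end. 75 mm above the bench when flat; 220 mm from the fence face. It turns within a grip that pinches it from above. Lifting takes 3 to 4 N.
- tray (a joint): Tilt of the tray, rad: 0 flat on its plinth, grows as the bar is lifted, stops at 0.6; falls back if let go. The hinge runs along the fence's y, 5 mm beyond the fence point in x and 5 mm below it. Dishes begin to slide between 0.2 and 0.35; 0.5 is ample.
Mind the look-alikes: they are no part of the job. What is shaped like the part that bears dish_c_mid but pink or red is not meant.

How it is judged:
On the way, in this order (a step that is already met when the one before it is completed fails the run):
1. the blue dish from the bench lies flat on the floor of the flat tray (x of dish_c_mid in the frame of fence between -0.15 and 0 m and y of dish_c_mid in the frame of fence between -0.11 and 0.11 m and z of dish_c_mid in the frame of fence between 0 and 0.014 m and angle between dish_c_mid's own z axis and vertical below 0.17 rad and value of joint tray below 0.05 rad), for 0.2 s.
2. the tray is tilted up by at least 0.2 rad (11 degrees) (value of joint tray above 0.2 rad), for 0.2 s.
At the end, for the whole second after the job is handed in: The tray lies flat on its plinth (within 0.03 rad) and all three blue dishes lie flat (within 10 degrees) on its floor in one row along the fence, each within 15 mm of the fence's inner face (x of dish_a_mid in the frame of fence between -0.034 and 0 m and y of dish_a_mid in the frame of fence between -0.11 and 0.11 m and z of dish_a_mid in the frame of fence between 0 and 0.014 m and angle between each of dish_a_mid, dish_b_mid, dish_c_mid's own z axis and vertical below 0.17 rad and x of dish_b_mid in the frame of fence between -0.034 and 0 m and y of dish_b_mid in the frame of fence between -0.11 and 0.11 m and z of dish_b_mid in the frame of fence between 0 and 0.014 m and x of dish_c_mid in the frame of fence between -0.034 and 0 m and y of dish_c_mid in the frame of fence between -0.11 and 0.11 m and z of dish_c_mid in the frame of fence between 0 and 0.014 m and value of joint tray below 0.03 rad); the robot touches nothing.
It fails at once if the tray is dropped: it falls faster than 2.5 rad/s (velocity of joint tray below -2.5 rad/s).
It also fails if it takes over 48 s, if anything falls off the work surface, if the arm or the gripper's body presses on something with over 40 N, if the wrist force passes 120 N, or if a joint passes its speed limit or range.

## Working session

There is one attempt and no reset: what is moved stays moved. The work goes in short steps, Python scripts to look and compute and a tool call to move; the robot and the scene stay as the last step left them, time stands still between calls to the robot, and variables do not carry over. Pictures are saved under pics/ and viewed, at most 10 in all, crops included, and the job is handed in when it is done.

Besides the shell and the picture viewer there is one more tool, called after ">>>" as name(argument=value, ...) on one line, values as JSON. drive_tool: Moves the arm, as the interface text tells. Its arguments: {"type":"object","properties":{"deltas":{"type":"array"}},"required":["deltas"]}

```bash
mkdir -p pics; cat > h.py <<'E'
from workcell import *
import numpy as np, cv2
def ray(name,uv,cal=None):
    c=cal or get_calibration(name); f=200/np.tan(np.radians(c["fov_y"])/2)
    d=np.array([(uv[0]-c["cx"])/f,(uv[1]-c["cy"])/f]); s=d.copy()
    for _ in range(20): s=d/(1+c["k1"]*(s@s))
    R=np.array(c["R"]);t=np.array(c["t"])
    return -R.T@t, R.T@np.array([s[0],s[1],1])
def onplane(name,uv,z,cal=None):
    o,d=ray(name,uv,cal); return o+d*(z-o[2])/d[2]
def bgr(p): return cv2.cvtColor(p,cv2.COLOR_RGB2BGR)
E
python3 - <<'E'
from h import *
s=read_state(); print(s["t"],s["tool_pos"],s["tool_rot"],s["width"])
for n in ("scene","top"):
    p,d=capture(n); np.savez(n+".npz",p=p,d=d); cv2.imwrite(f"pics/{n}0.png",bgr(p))
    c=get_calibration(n); R=np.array(c["R"]); print(n,c["fov_y"],c["k1"],-R.T@np.array(c["t"]))
E
```

```text
0.0 [ 0.23110378 -0.63356805  0.22169089] [[ 9.39445166e-01  3.42698441e-01 -7.47742748e-04]
 [ 3.42699227e-01 -9.39443750e-01  1.63732511e-03]
 [-1.41353490e-04 -1.79442802e-03 -9.99998380e-01]] 1.002403004587048
scene 49.74036678794972 -0.09347229807970946 [1.10220843 0.16718849 0.57487519]
top 44.92672511264328 -0.02066721196517938 [ 0.44299559 -0.05917817  1.0791718 ]
```

View pics/top0.png

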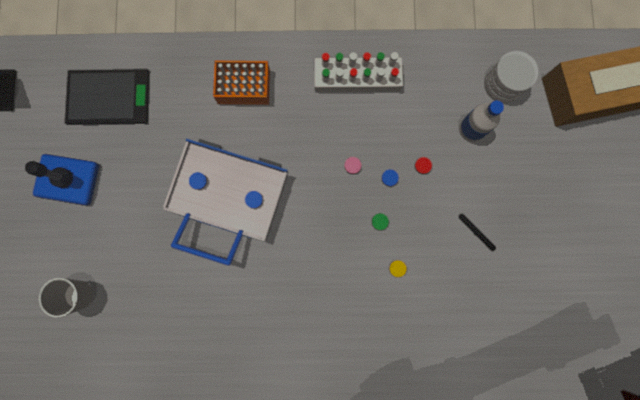

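View pics/scene0.png

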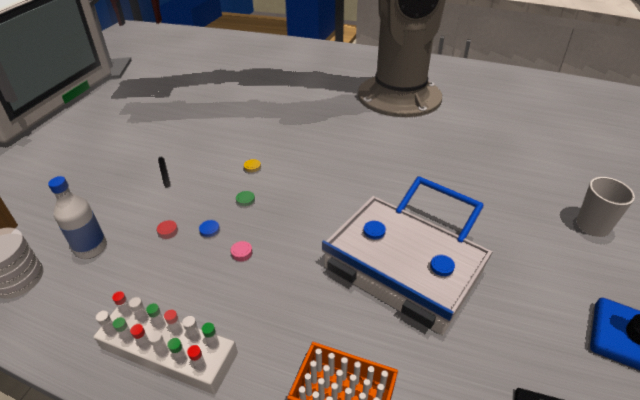

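The top view shows the target blue dish at (390,178) among five bench dishes. The tray's blue dishes are at (198,181) and (254,200), the fence runs (190,143)–(287,170), and the bar runs (173,247)–(232,262). The scene view agrees, with the target at (209,228) and the bar at (418,181)–(481,206).

```bash
cat > m.py <<'E'
from h import *
p={n:np.load(n+".npz")["p"] for n in ("scene","top")}
def blobs(n,box):
    h=cv2.cvtColor(p[n],cv2.COLOR_RGB2HSV); m=cv2.inRange(h,(105,130,50),(125,255,255))
    x0,y0,x1,y1=box; k=np.zeros_like(m);k[y0:y1,x0:x1]=m[y0:y1,x0:x1]
    N,l,s,c=cv2.connectedComponentsWithStats(k)
    return [(c[i],s[i],l==i) for i in range(1,N) if s[i,4]>25]
Z={}
for n,box in (("top",(150,130,420,280)),("scene",(190,170,500,320))):
    for c,s,m in blobs(n,box):
        print(n,c.round(1),s)
        for z in (0.014,0.059): print("   z",z,onplane(n,c,z).round(4))
# bar: fit line to the blue pixels of the bar in top
for c,s,m in blobs("top",(150,130,420,280)):
    if s[4]>250 or s[2]>50:
        pts=np.argwhere(m)[:,::-1].astype(np.float32)
        r=cv2.minAreaRect(pts); b=cv2.boxPoints(r); print(r)
        for z in (.063,.075,.081):print(z,[onplane("top",q,z)[:2].round(4).tolist() for q in b])
# floor corners of tray by light mask
h=cv2.cvtColor(p["top"],cv2.COLOR_RGB2HSV)
print(h[220,215],h[260,300],h[190,225])
E
python3 m.py
python3 - <<'E'
import cv2
a=cv2.imread('pics/top0.png')[130:280,150:350]; cv2.imwrite('pics/c1.png',cv2.resize(a,(800,600),interpolation=cv2.INTER_CUBIC))
E
```

```text
top [235.4 154.7] [187 139  99  32 192]
   z 0.014 [0.6937 0.1178 0.014 ]
   z 0.059 [0.6831 0.1103 0.059 ]
top [389.7 177.4] [382 170  16  16 204]
   z 0.014 [ 0.6378 -0.2277  0.014 ]
   z 0.059 [ 0.6296 -0.2205  0.059 ]
top [197.4 180.5] [190 173  16  16 211]
   z 0.014 [0.6358 0.2023 0.014 ]
   z 0.059 [0.6277 0.1912 0.059 ]
top [253.5 199.3] [246 191  16  17 210]
   z 0.014 [0.5919 0.0767 0.014 ]
   z 0.059 [0.5856 0.0709 0.059 ]
top [204.  245.7] [171 214  71  51 552]
   z 0.014 [0.49   0.1851 0.014 ]
   z 0.059 [0.488  0.1748 0.059 ]
scene [445.1 202.2] [396 177  87  65 866]
   z 0.014 [0.4308 0.1788 0.014 ]
   z 0.059 [0.4847 0.1779 0.059 ]
scene [208.3 227.5] [199 220  20  16 237]
   z 0.014 [ 0.644  -0.2258  0.014 ]
   z 0.059 [ 0.6808 -0.1943  0.059 ]
scene [374.1 229.4] [364 221  21  18 313]
   z 0.014 [0.5489 0.0654 0.014 ]
   z 0.059 [0.5933 0.0736 0.059 ]
scene [393.1 283.5] [ 323  241  130   79 1159]
   z 0.014 [0.6585 0.1255 0.014 ]
   z 0.059 [0.6941 0.1288 0.059 ]
scene [442.2 265.1] [431 255  24  21 393]
   z 0.014 [0.5939 0.1957 0.014 ]
   z 0.059 [0.6347 0.1934 0.059 ]
((235.94244384765625, 154.68826293945312), (102.78152465820312, 2.3400347232818604), 17.007946014404297)
0.063 [[0.7141, 0.2156], [0.719, 0.2143], [0.6505, 0.0023], [0.6456, 0.0038]]
0.075 [[0.7109, 0.2124], [0.7158, 0.211], [0.648, 0.0016], [0.6432, 0.0031]]
0.081 [[0.7093, 0.2108], [0.7142, 0.2094], [0.6468, 0.0013], [0.642, 0.0027]]
((206.22222900390625, 238.80712890625), (63.906227111816406, 36.1123161315918), 17.78388786315918)
0.063 [[0.4875, 0.2449], [0.56, 0.2233], [0.5171, 0.094], [0.4455, 0.1166]]
0.075 [[0.487, 0.2413], [0.5586, 0.2199], [0.5163, 0.0922], [0.4455, 0.1145]]
0.081 [[0.4867, 0.2396], [0.5579, 0.2183], [0.5158, 0.0912], [0.4455, 0.1135]]
[ 18  23 169] [  5  13 120] [  8  23 167]
```

View pics/c1.png

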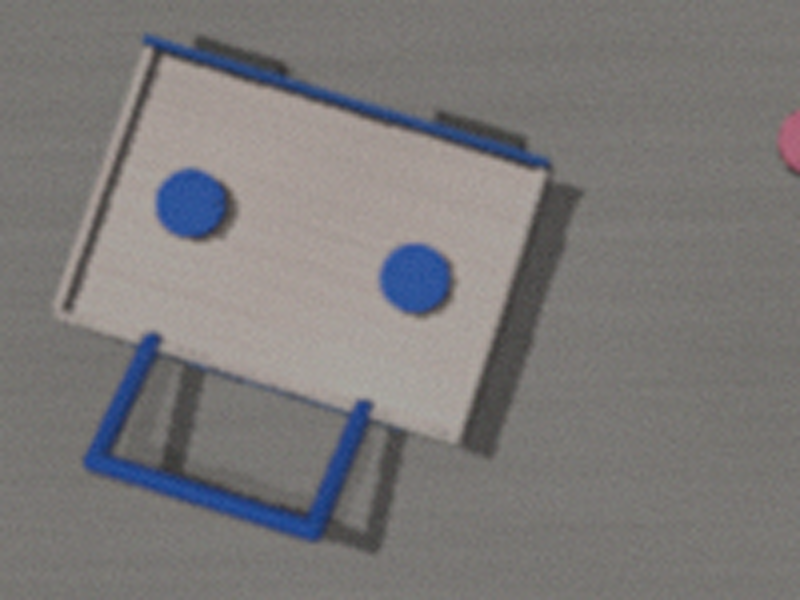

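The crop confirms the tray layout: the bar ends are at crop (97,461) and (317,531), and the fence is the blue line at the top. That puts the tray yaw at about -18°, the fence at about (0.680, 0.110) and the bar at about (0.472, 0.176). The target dish is near (0.641, -0.227). Next I move above the dish, closing axis along the tray's x.

>>> drive_tool(deltas=[3, -1.4, 0.3, -4, 6, 7, -3.2, 0.8, -9, 6, 11.5, -5.3, 1.3, -14, 6, 16, -7.4, 1.8, -20, 6, 20.5, -9.4, 2.2, -26, 6, 25, -11.5, 2.7, -32, 6, 29.5, -13.5, 3.1, -38, 6, 34, -15.6, 3.5, -44, 6, 38, -17.5, 3.8, -49, 6, 41, -18.8, 4, -52, 6])

```text
t: 1.1
tool_pos: [0.5539, -0.3135, 0.1821]
tool_rot: [[0.302, 0.953, -0.0], [0.953, -0.302, 0.002], [0.001, -0.001, -1.0]]
ft_force: [0.5, 0.4, 0.2]
width: 0.683
gripper_force: 0.0
```

```bash
cat >> h.py <<'E'
def go(x,y,z,yaw=None):
    s=read_state(); R=np.array(s["tool_rot"]); d=R.T@(np.array([x,y,z])-s["tool_pos"])
    print("t",round(s["t"],2),"pos",np.round(s["tool_pos"],4),"yawY",np.degrees(np.arctan2(R[1,1],R[0,1])).round(2),"tilt",R[:2,2].round(4),"delta cm",(d*100).round(2),"w",round(s["width"]*8.78,2),"F",np.round(s["ft_force"],1))
E
python3 -c "
from h import *
go(.641,-.227,.16)"
```

```text
t 1.1 pos [ 0.5539 -0.3135  0.1821] yawY -17.6 tilt [-0.0002  0.0016] delta cm [10.87  5.69  2.22] w 5.99 F [0.5 0.4 0.2]
```

>>> drive_tool(deltas=[3, 1.5, 0.6, 0, 6, 6, 3.1, 1.2, 0, 6, 9, 4.7, 1.8, 0, 6, 10.9, 5.7, 2.2, 0, 6, 10.9, 5.7, 2.2, 0, 6, 10.9, 5.7, 2.2, 0, 6])

```text
t: 1.7
tool_pos: [0.6394, -0.231, 0.16]
tool_rot: [[0.308, 0.951, -0.001], [0.951, -0.308, -0.0], [-0.001, -0.001, -1.0]]
ft_force: [0.6, -0.2, 0.1]
width: 0.682
gripper_force: 0.0
```

```bash
python3 - <<'E'
from h import *
go(.641,-.227,.16)
c=get_calibration("wrist"); p,d=capture("wrist"); cv2.imwrite("pics/w1.png",bgr(p))
h=cv2.cvtColor(p,cv2.COLOR_RGB2HSV); m=cv2.inRange(h,(105,130,50),(125,255,255))
N,l,s,cc=cv2.connectedComponentsWithStats(m)
for i in range(1,N):
    if s[i,4]>300: print(cc[i].round(1),s[i],onplane("wrist",cc[i],.014,c).round(4))
E
```

```text
t 1.7 pos [ 0.6394 -0.231   0.16  ] yawY -17.92 tilt [-0.0014 -0.0002] delta cm [0.43 0.03 0.  ] w 5.99 F [ 0.6 -0.2  0.1]
[318.5 176.7] [ 299  157   41   41 1304] [ 0.6408 -0.226   0.014 ]
```

View pics/w1.png

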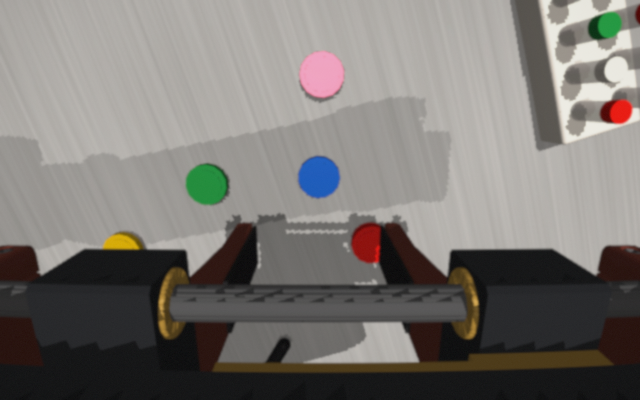

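The wrist view shows the blue dish at (318,177), clear of the pink (321,75), green (207,184) and red (371,243) dishes. The position agrees at (0.641, -0.226), so I descend.

>>> drive_tool(deltas=[0.2, 0, 3, 0, 6, 0.5, 0, 6, 0, 6, 0.5, 0, 9, 0, 6, 0.5, 0, 11.5, 0, 6, 0.5, 0, 12, 0, 6, 0.5, 0, 12, 0, 6, 0.5, 0, 12, 0, 6])

```text
t: 2.45
tool_pos: [0.6422, -0.2272, 0.0423]
tool_rot: [[0.309, 0.951, 0.002], [0.951, -0.309, -0.001], [-0.0, 0.002, -1.0]]
ft_force: [-0.1, 0.1, 0.5]
width: 0.684
gripper_force: 0.0
```

```bash
python3 -c "
from h import *
go(.641,-.226,.003)"
```

```text
t 2.45 pos [ 0.6422 -0.2272  0.0423] yawY -18.02 tilt [ 0.0021 -0.0009] delta cm [ 0.08 -0.16  3.93] w 6.01 F [-0.1  0.1  0.5]
```

>>> drive_tool(deltas=[0.1, -0.1, 1.5, 0, 6, 0.1, -0.1, 2.8, 0, 6, 0.1, -0.1, 3.5, 0, 6, 0.1, -0.1, 3.8, 0, 6, 0.1, -0.1, 3.8, 0, 6, 0.1, -0.1, 3.8, 0, 3, 0.1, -0.1, 3.8, 0, 3, 0.1, -0.1, 3.8, 0, 3, 0.1, -0.1, 3.8, 0, 3, 0.1, -0.1, 3.8, 0, 3])

```text
t: 3.45
tool_pos: [0.6412, -0.225, 0.0031]
tool_rot: [[0.308, 0.951, 0.001], [0.951, -0.308, -0.0], [0.0, 0.001, -1.0]]
ft_force: [-0.9, -0.1, 2.0]
width: 0.421
gripper_force: 30.0
```

```bash
python3 -c "
from h import *
go(.641,-.226,.003)"
```

```text
t 3.45 pos [ 0.6412 -0.225   0.0031] yawY -17.96 tilt [ 0.0007 -0.0002] delta cm [-0.1   0.02  0.01] w 3.69 F [-0.9 -0.1  2. ]
```

Gripped (30 N, 3.7 cm). Next I lift and carry it to above the middle of the tray.

>>> drive_tool(deltas=[0, 0, -2, 0, 3, 0, 0, -5, 0, 3, 0, 0, -8, 0, 3, 0, 0, -11, 0, 3, 2, -0.9, -13, 0, 3, 5, -2.2, -14, 0, 3, 8, -3.5, -14, 0, 3, 11, -4.8, -14, 0, 3, 14, -6.2, -14, 0, 3, 17, -7.5, -14, 0, 3])

```text
t: 4.45
tool_pos: [0.6214, -0.0388, 0.1428]
tool_rot: [[0.308, 0.951, -0.0], [0.951, -0.308, -0.0], [-0.0, -0.0, -1.0]]
ft_force: [0.1, 0.8, -0.3]
width: 0.425
gripper_force: 30.0
```

>>> drive_tool(deltas=[3, -1.3, 0, 0, 3, 6, -2.6, 0, 0, 3, 9, -4, 0, 0, 3, 12, -5.3, 0, 0, 3, 14, -6.2, 0, 0, 3, 15.5, -6.8, 0, 0, 3, 16.2, -7.1, 0, 0, 3, 16.2, -7.1, 0, 0, 3, 16.2, -7.1, 0, 0, 3])

```text
t: 5.35
tool_pos: [0.6046, 0.1344, 0.1425]
tool_rot: [[0.31, 0.951, -0.0], [0.951, -0.31, -0.001], [-0.001, 0.0, -1.0]]
ft_force: [0.5, -0.5, -0.5]
width: 0.42
gripper_force: 30.0
```

```bash
python3 - <<'E'
from h import *
go(.604,.1346,.1)
c=get_calibration("wrist"); p,d=capture("wrist"); cv2.imwrite("pics/w2.png",bgr(p))
h=cv2.cvtColor(p,cv2.COLOR_RGB2HSV); m=cv2.inRange(h,(105,130,50),(125,255,255))
N,l,s,cc=cv2.connectedComponentsWithStats(m)
for i in range(1,N):
    if s[i,4]>300: print(cc[i].round(1),s[i],onplane("wrist",cc[i],.059,c).round(4))
E
```

```text
t 5.35 pos [0.6046 0.1344 0.1425] yawY -18.05 tilt [-0.0001 -0.001 ] delta cm [ 0.01 -0.07  4.25] w 3.69 F [ 0.5 -0.5 -0.5]
[436.8 136.4] [ 422   27   30  224 2798] [0.6968 0.1529 0.059 ]
[327.1 107.8] [ 301   81   53   55 2284] [0.6302 0.1946 0.059 ]
[134.3 152.3] [  94  104  133  157 4427] [0.4915 0.2083 0.059 ]
[318.  251.8] [ 277  215   82   70 4639] [0.5919 0.0968 0.059 ]
```

View pics/w2.png

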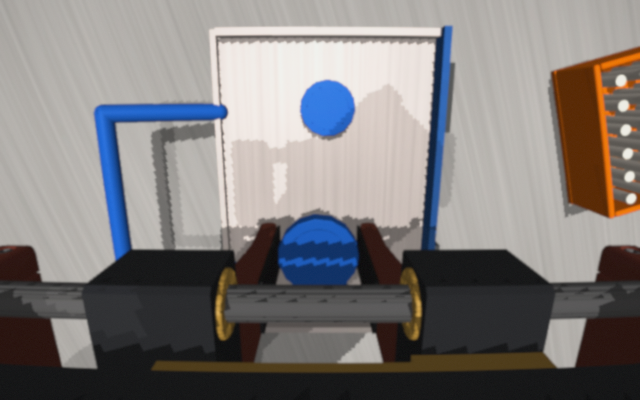

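The wrist view shows the dish held level at (318,250), with dish a at (327,108) on the tray. The fence is on the right at x≈440 and the bar on the left. Now I lower.

>>> drive_tool(deltas=[0, 0, 2, 0, 3, 0, 0, 4.5, 0, 3, 0, 0, 6.5, 0, 3, 0, 0, 8, 0, 3, 0, 0, 8.7, 0, 3, 0, 0, 9.1, 0, 3, 0, 0, 9.3, 0, 3, 0, 0, 9.4, 0, 3, 0, 0, 9.4, 0, 3])

```text
t: 6.3
tool_pos: [0.6047, 0.1361, 0.0492]
tool_rot: [[0.308, 0.951, 0.001], [0.951, -0.308, 0.0], [0.001, 0.001, -1.0]]
ft_force: [-0.8, -0.1, -0.3]
width: 0.42
gripper_force: 30.0
```

>>> drive_tool(deltas=[0, 0, 0.1, 0, 3, 0, 0, 0.1, 0, 3, 0, 0, 0.1, 0, 4.2, 0, 0, 0.1, 0, 5, 0, 0, 0.1, 0, 5.5, 0, 0, 0.1, 0, 5.5, 0, 0, 0.1, 0, 5.5, 0, 0, 0.1, 0, 5.5])

```text
t: 7.1
tool_pos: [0.6043, 0.1359, 0.0476]
tool_rot: [[0.308, 0.951, -0.0], [0.951, -0.308, -0.0], [-0.0, -0.0, -1.0]]
ft_force: [-0.5, -1.1, 0.8]
width: 0.624
gripper_force: 0.0
```

>>> drive_tool(deltas=[0, 0, -1, 0, 5.5, 0, 0, -3, 0, 5.5, 0, 0, -6, 0, 5.5, 0, 0, -9, 0, 5.5, 0, 0, -12, 0, 5.5, 0, 0, -14, 0, 5.5, 0, 0, -14, 0, 5.5])

```text
t: 7.8
tool_pos: [0.6063, 0.1368, 0.1918]
tool_rot: [[0.308, 0.951, 0.006], [0.951, -0.308, 0.002], [0.004, 0.006, -1.0]]
ft_force: [0.1, 0.9, 0.1]
width: 0.627
gripper_force: 0.0
```

```bash
python3 - <<'E'
from h import *
go(.472,.176,.15)
c=get_calibration("wrist"); p,d=capture("wrist"); cv2.imwrite("pics/w3.png",bgr(p))
h=cv2.cvtColor(p,cv2.COLOR_RGB2HSV); m=cv2.inRange(h,(105,130,50),(125,255,255))
N,l,s,cc=cv2.connectedComponentsWithStats(m)
for i in range(1,N):
    if s[i,4]>300: print(cc[i].round(1),s[i],onplane("wrist",cc[i],.059,c).round(4))
# bar: column centre of blue per row left part
for v in (180,200,220):
    u=np.flatnonzero(m[v,:250]); print(v,u.min() if len(u) else None,u.max() if len(u) else None, onplane("wrist",(u.mean(),v),.078,c).round(4) if len(u) else '')
E
```

```text
t 7.8 pos [0.6063 0.1368 0.1918] yawY -17.96 tilt [0.0065 0.0017] delta cm [ -0.43 -14.01   4.1 ] w 5.5 F [0.1 0.9 0.1]
[415.2 143.4] [ 405   45   21  204 1795] [0.6952 0.1466 0.059 ]
[323.8 112. ] [ 302   90   44   45 1556] [0.6301 0.1945 0.059 ]
[162.2 154.8] [ 132  109  107  142 3120] [0.4896 0.2034 0.059 ]
[315.5 188.6] [ 295  168   42   42 1363] [0.6038 0.1354 0.059 ]
[320.1 255.3] [ 301  236   40   39 1214] [0.5888 0.0755 0.059 ]
[208.  249.8] [183 243  47  15 388] [0.4943 0.1116 0.059 ]
180 139 152 [0.4771 0.1887 0.078 ]
200 141 154 [0.4717 0.1729 0.078 ]
220 144 156 [0.4665 0.1566 0.078 ]
```

View pics/w3.png

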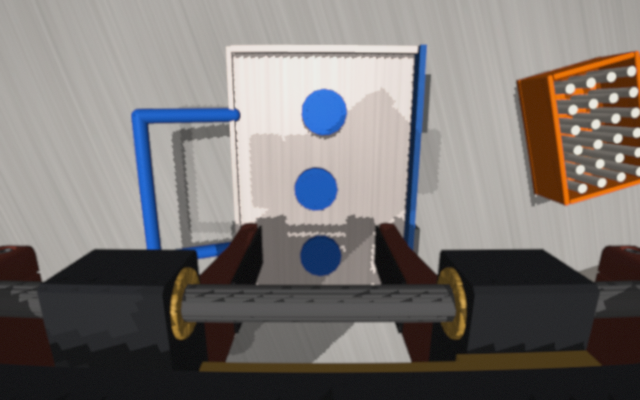

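Dish c lies on the tray at (315,189), between a at (324,112) and b at (320,255). The bar is on the left at x≈148. I now move over the bar and descend around it.

>>> drive_tool(deltas=[0, -2, 0, 0, 5, 0, -5, 0, 0, 5, -0.2, -8, 0, 0, 5, -0.3, -11, 1, 0, 5, -0.3, -13, 3, 0, 5, -0.3, -13.9, 5, 0, 5, -0.3, -13.9, 7, 0, 5, -0.3, -13.9, 8, 0, 5, -0.3, -13.9, 8, 0, 5, -0.3, -13.9, 8, 0, 5])

```text
t: 8.85
tool_pos: [0.4713, 0.1759, 0.1077]
tool_rot: [[0.309, 0.951, -0.0], [0.951, -0.309, -0.0], [-0.0, -0.0, -1.0]]
ft_force: [0.3, 0.1, 0.5]
width: 0.567
gripper_force: 0.0
```

```bash
python3 -c "
from h import *
go(.473,.1765,.056)"
```

```text
t 8.85 pos [0.4713 0.1759 0.1077] yawY -17.97 tilt [-0.0004 -0.    ] delta cm [0.11 0.14 5.17] w 4.98 F [0.3 0.1 0.5]
```

>>> drive_tool(deltas=[0.1, 0.1, 1.5, 0, 5, 0.1, 0.1, 3, 0, 5, 0.1, 0.1, 4.3, 0, 5, 0.1, 0.1, 5.1, 0, 5, 0.1, 0.1, 5.1, 0, 5, 0.1, 0.1, 5.1, 0, 3, 0.1, 0.1, 5.1, 0, 1.5, 0.1, 0.1, 5.1, 0, 0.5, 0.1, 0.1, 5.1, 0, 0.5, 0.1, 0.1, 5.1, 0, 0.5])

```text
t: 9.85
tool_pos: [0.4726, 0.1766, 0.0569]
tool_rot: [[0.308, 0.951, 0.0], [0.951, -0.308, 0.0], [0.0, 0.0, -1.0]]
ft_force: [-0.5, 0.0, -0.5]
width: 0.155
gripper_force: 0.0
```

```bash
python3 -c "
from h import *
go(.473,.1765,.056)
for th in np.arange(.05,.56,.05):
    c,s=np.cos(th),np.sin(th); print(th.round(2),'dy %.2f dz %.2f'%(100*(-.225*c+.035*s+.225),-100*(.225*s+.035*c-.035)))"
```

```text
t 9.85 pos [0.4726 0.1766 0.0569] yawY -17.96 tilt [0.0004 0.0001] delta cm [0.   0.05 0.09] w 1.36 F [-0.5  0.  -0.5]
0.05 dy 0.20 dz -1.12
0.1 dy 0.46 dz -2.23
0.15 dy 0.78 dz -3.32
0.2 dy 1.14 dz -4.40
0.25 dy 1.57 dz -5.46
0.3 dy 2.04 dz -6.49
0.35 dy 2.56 dz -7.50
0.4 dy 3.14 dz -8.49
0.45 dy 3.76 dz -9.44
0.5 dy 4.43 dz -10.36
0.55 dy 5.15 dz -11.24
```

Finishing the close, then a tiny lift to check the grip.

>>> drive_tool(deltas=[0, 0, 0, 0, 0.5, 0, 0, 0, 0, 0.5, 0, 0, 0, 0, 0.5, 0, 0, 0, 0, 0.5])

```text
t: 10.25
tool_pos: [0.4724, 0.1767, 0.0568]
tool_rot: [[0.308, 0.951, 0.0], [0.951, -0.308, -0.0], [-0.0, 0.0, -1.0]]
ft_force: [-2.6, -0.9, 5.0]
width: 0.128
gripper_force: 30.0
```

>>> drive_tool(deltas=[0.0, 0.1, -0.3, 0, 0.5, 0, 0.1, -0.6, 0, 0.5, 0, 0.2, -1.1, 0, 0.5, 0, 0.3, -1.7, 0, 0.5, 0, 0.5, -2.2, 0, 0.5, 0, 0.6, -2.8, 0, 0.5, 0, 0.8, -3.3, 0, 0.5, 0, 1, -3.9, 0, 0.5, 0, 1.1, -4.4, 0, 0.5, 0, 1.1, -4.4, 0, 0.5])

```text
t: 11.25
tool_pos: [0.483, 0.1731, 0.1013]
tool_rot: [[0.309, 0.951, 0.0], [0.951, -0.309, -0.0], [0.0, 0.0, -1.0]]
ft_force: [-2.2, 2.5, -2.7]
width: 0.126
gripper_force: 30.0
```

>>> drive_tool(deltas=[0, 0.2, -0.5, 0, 0.5, 0, 0.4, -1.1, 0, 0.5, 0, 0.7, -1.6, 0, 0.5, 0, 0.9, -2.1, 0, 0.5, 0, 1.2, -2.6, 0, 0.5, 0, 1.4, -3.1, 0, 0.5, 0, 1.7, -3.6, 0, 0.5, 0, 2, -4.1, 0, 0.5, 0, 2, -4.1, 0, 0.5, 0, 2, -4.1, 0, 0.5])

```text
t: 12.25
tool_pos: [0.5012, 0.1672, 0.1421]
tool_rot: [[0.308, 0.951, -0.001], [0.951, -0.308, -0.0], [-0.001, -0.001, -1.0]]
ft_force: [-6.6, 2.4, 0.4]
width: 0.128
gripper_force: 30.0
```

>>> drive_tool(deltas=[0, 0.3, -0.5, 0, 0.5, 0, 0.6, -0.9, 0, 0.5, 0, 0.9, -1.4, 0, 0.5, 0, 1.3, -1.9, 0, 0.5, 0, 1.3, -1.9, 0, 0.5, 0, 1.3, -1.9, 0, 0.5, 0, 1.3, -1.9, 0, 0.5, 0, 1.3, -1.9, 0, 0.5, 0, 1.3, -1.9, 0, 0.5, 0, 1.3, -1.9, 0, 0.5])

```text
t: 13.25
tool_pos: [0.513, 0.1633, 0.1611]
tool_rot: [[0.308, 0.951, -0.002], [0.951, -0.308, -0.0], [-0.001, -0.002, -1.0]]
ft_force: [-7.1, 2.9, 3.5]
width: 0.128
gripper_force: 30.0
```

```bash
python3 - <<'E'
from h import *
go(.473,.1765,.056)
p,d=capture("scene"); cv2.imwrite("pics/s2.png",bgr(p))
E
```

```text
t 13.25 pos [0.513  0.1633 0.1611] yawY -17.93 tilt [-0.0023 -0.0003] delta cm [ 0.03 -4.19 10.52] w 1.12 F [-7.1  2.9  3.5]
```

View pics/s2.png

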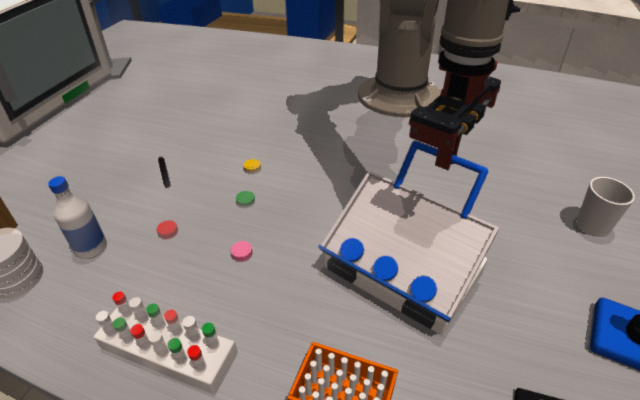

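The scene shows the tray tilted and all three dishes against the fence in one row, at (351,250), (386,268) and (424,289). Lowering gently.

>>> drive_tool(deltas=[0, -0.3, 0.4, 0, 0.5, 0, -0.7, 0.9, 0, 0.5, 0, -1, 1.4, 0, 0.5, 0, -1.3, 1.9, 0, 0.5, 0, -1.6, 2.4, 0, 0.5, 0, -1.9, 2.9, 0, 0.5, 0, -2.1, 3.4, 0, 0.5, 0, -2.4, 3.9, 0, 0.5, 0, -2.6, 4.4, 0, 0.5, 0, -2.9, 4.9, 0, 0.5])

```text
t: 14.3
tool_pos: [0.4868, 0.1719, 0.112]
tool_rot: [[0.308, 0.951, 0.001], [0.951, -0.308, -0.0], [-0.0, 0.001, -1.0]]
ft_force: [-1.4, 1.2, 0.1]
width: 0.127
gripper_force: 30.0
```

>>> drive_tool(deltas=[0, -0.2, 0.5, 0, 0.5, 0, -0.4, 1, 0, 0.5, 0, -0.6, 1.6, 0, 0.5, 0, -0.8, 2.1, 0, 0.5, 0, -1, 2.7, 0, 0.5, 0, -1.1, 3.2, 0, 0.5, 0, -1.2, 3.7, 0, 0.5, 0, -1.3, 4.2, 0, 0.5, 0, -1.3, 4.5, 0, 0.5, 0, -1.3, 4.5, 0, 0.5])

```text
t: 15.3
tool_pos: [0.4739, 0.1762, 0.0662]
tool_rot: [[0.308, 0.951, -0.001], [0.951, -0.308, 0.0], [-0.0, -0.001, -1.0]]
ft_force: [-2.7, 2.0, -0.3]
width: 0.129
gripper_force: 30.0
```

```bash
python3 -c "
from h import *
go(.4724,.1767,.0568)"
```

```text
t 15.3 pos [0.4739 0.1762 0.0662] yawY -17.94 tilt [-0.0009  0.    ] delta cm [ 0.   -0.15  0.94] w 1.13 F [-2.7  2.  -0.3]
```

>>> drive_tool(deltas=[0, 0, 0.2, 0, 0.5, 0, -0.1, 0.4, 0, 0.5, 0, -0.1, 0.6, 0, 0.5, 0, -0.1, 0.75, 0, 0.5, 0, -0.1, 0.85, 0, 0.5, 0, -0.15, 0.95, 0, 0.5, 0, -0.15, 0.95, 0, 0.5, 0, -0.15, 0.95, 0, 0.5])

```text
t: 16.1
tool_pos: [0.4724, 0.1767, 0.0571]
tool_rot: [[0.308, 0.951, -0.001], [0.951, -0.308, 0.0], [-0.0, -0.001, -1.0]]
ft_force: [-3.6, 2.5, 0.1]
width: 0.125
gripper_force: 30.0
```

```bash
python3 -c "
from h import *
go(.4724,.1767,.0568)"
```

```text
t 16.1 pos [0.4724 0.1767 0.0571] yawY -17.94 tilt [-0.0007  0.    ] delta cm [0.   0.   0.03] w 1.1 F [-3.6  2.5  0.1]
```

>>> drive_tool(deltas=[0, 0, 0.05, 0, 0.5, 0, 0, 0.1, 0, 0.5, 0, 0, 0.1, 0, 0.5])

```text
t: 16.4
tool_pos: [0.4724, 0.1767, 0.0569]
tool_rot: [[0.308, 0.951, -0.0], [0.951, -0.308, -0.0], [-0.001, -0.0, -1.0]]
ft_force: [-7.5, 0.6, 10.2]
width: 0.125
gripper_force: 30.0
```

>>> drive_tool(deltas=[0, 0, 0, 0, 1.4, 0, 0, 0, 0, 1.8, 0, 0, 0, 0, 2.5, 0, 0, 0, 0, 3.5, 0, 0, 0, 0, 4.5, 0, 0, 0, 0, 5, 0, 0, 0, 0, 5, 0, 0, 0, 0, 5])

```text
t: 17.2
tool_pos: [0.4729, 0.1764, 0.0561]
tool_rot: [[0.308, 0.951, 0.0], [0.951, -0.308, -0.0], [0.0, 0.0, -1.0]]
ft_force: [0.4, 0.4, -0.1]
width: 0.571
gripper_force: 0.0
```

>>> drive_tool(deltas=[0, 0, -0.7, 0, 5, 0, 0, -2, 0, 5, 0, 0, -4, 0, 5, 0, 0, -7, 0, 5, 0, 0, -10, 0, 5, 0, 0, -13, 0, 5, 0, 0, -15, 0, 5, 0, 0, -15, 0, 5, 0, 0, -15, 0, 5])

```text
t: 18.1
tool_pos: [0.4729, 0.1764, 0.2068]
tool_rot: [[0.308, 0.951, 0.001], [0.951, -0.308, 0.0], [0.001, 0.001, -1.0]]
ft_force: [-0.1, 0.3, 0.0]
width: 0.567
gripper_force: 0.0
```

```bash
python3 - <<'E'
from h import *
go(.4724,.1767,.0568)
p,d=capture("scene"); cv2.imwrite("pics/s3.png",bgr(p))
h=cv2.cvtColor(p,cv2.COLOR_RGB2HSV)
c=get_calibration("wrist"); w,_=capture("wrist"); cv2.imwrite("pics/w4.png",bgr(w))
X=np.array([np.cos(np.radians(-17.95)),np.sin(np.radians(-17.95))]);Y=np.array([-X[1],X[0]]);F=np.array([.680,.110])
m=cv2.inRange(cv2.cvtColor(w,cv2.COLOR_RGB2HSV),(105,130,50),(125,255,255))
N,l,s,cc=cv2.connectedComponentsWithStats(m)
for i in range(1,N):
    if s[i,4]>200:
        q=onplane("wrist",cc[i],.059,c)[:2]; print(cc[i].round(1),s[i],q.round(4),"fence",((q-F)@X).round(4),((q-F)@Y).round(4))
E
```

```text
t 18.1 pos [0.4729 0.1764 0.2068] yawY -17.97 tilt [0.0013 0.0002] delta cm [ 0.   -0.08 15.  ] w 4.98 F [-0.1  0.3  0. ]
[548.4 158.2] [ 506   47   80  215 6450] [0.6762 0.1339] fence -0.0109 0.0215
[334.9 167.5] [ 312   89   88  165 3356] [0.4903 0.1845] fence -0.2034 0.0124
```

View pics/s3.png

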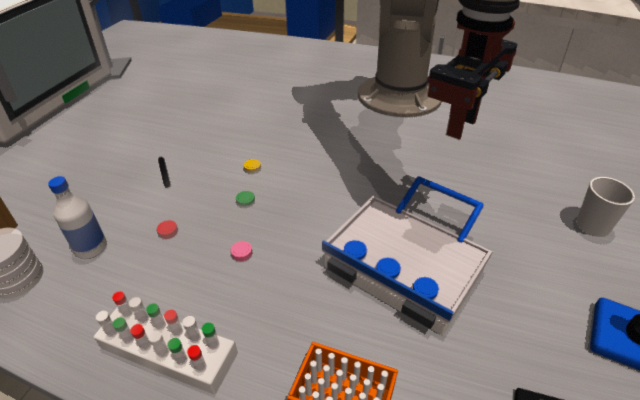

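The tray is flat, with the bar back where it started at (418,181)–(481,206). The three dishes sit in a row against the fence at (355,249), (388,268) and (425,288), and the gripper is clear. Handing in.

```bash
python3 -c "
from workcell import *
print(sign_off())"
```

```text
the job is handed in; nothing more can be done
None
```

I handed the job in at about 18 s of the 48 s; the last picture shows the tray flat, all three blue dishes in one row against the fence, and the gripper clear, but `sign_off()` returned no verdict.

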